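# Start the chromatography stack from its key stations

## Task

Start the chromatography stack in its proper order: with a fingertip, lightly tap down the long bar key (pumps), then the square key (column oven), then the large round key (detector), each pressed fully home so that it stays down. Leave the small round key (drain) up. Only touch the keys: do not lift the stations or push them about, and leave everything else on the worktop where it stands.

Things in the scene. Friction and masses are not known exactly. Their poses are not given: they have to be found in the camera images.
- bar_station: key station with the long bar key (part of the job): loose grey box on four rubber feet, 74 x 74 mm, about 0.6 kg, its dark top plate at 36 mm; which station stands where varies; origin at the centre of its underside, z up, the pale blank label on its -x side
- bar_key (a joint): travel of the long bar key's stem in m: 0 up, 0.008 at the bottom stop; counts as down beyond 0.005. It sinks straight into the station against a friction of about 3 N and stays where it is left. Its cap sits on a cushion on the stem that gives 1 mm per 3 N (up to 7 mm) and springs back, so a fingertip 8 to 12 mm below the starting height of the top sets it
- bar_top (a point): centre of the top face of the long bar key: a long bar cap 20 x 56 mm (56 mm along the station's y), white, 16 mm tall; 53 mm above the work surface when up, moves down with the key
- square_station: key station with the square key (part of the job): loose grey box on four rubber feet, 74 x 74 mm, about 0.6 kg, its dark top plate at 36 mm; which station stands where varies; origin at the centre of its underside, z up, the pale blank label on its -x side
- square_key (a joint): travel of the square key's stem in m: 0 up, 0.008 at the bottom stop; counts as down beyond 0.005. It sinks straight into the station against a friction of about 3 N and stays where it is left. Its cap sits on a cushion on the stem that gives 1 mm per 3 N (up to 7 mm) and springs back, so a fingertip 8 to 12 mm below the starting height of the top sets it
- square_top (a point): centre of the top face of the square key: a square cap 34 x 34 mm, white, 16 mm tall; 53 mm above the work surface when up, moves down with the key
- disc_station: key station with the large round key (part of the job): loose grey box on four rubber feet, 74 x 74 mm, about 0.6 kg, its dark top plate at 36 mm; which station stands where varies; origin at the centre of its underside, z up, the pale blank label on its -x side
- disc_key (a joint): travel of the large round key's stem in m: 0 up, 0.008 at the bottom stop; counts as down beyond 0.005. It sinks straight into the station against a friction of about 3 N and stays where it is left. Its cap sits on a cushion on the stem that gives 1 mm per 3 N (up to 7 mm) and springs back, so a fingertip 8 to 12 mm below the starting height of the top sets it
- disc_top (a point): centre of the top face of the large round key: a large round cap 42 mm across, white, 16 mm tall; 53 mm above the work surface when up, moves down with the key
- small_station: key station with the small round key (not part of the job: stays up): loose grey box on four rubber feet, 74 x 74 mm, about 0.6 kg, its dark top plate at 36 mm; which station stands where varies; origin at the centre of its underside, z up, the pale blank label on its -x side
- small_key (a joint): travel of the small round key's stem in m: 0 up, 0.008 at the bottom stop; counts as down beyond 0.005. It sinks straight into the station against a friction of about 3 N and stays where it is left. Its cap sits on a cushion on the stem that gives 1 mm per 3 N (up to 7 mm) and springs back, so a fingertip 8 to 12 mm below the starting height of the top sets it
- small_top (a point): centre of the top face of the small round key: a small round cap 18 mm across, white, 16 mm tall; 53 mm above the work surface when up, moves down with the key
- vial: bystander: 2 mL sample vial, 12 mm across, 33 mm tall, standing between two stations; origin at the centre of its underside
- syringe_filter: bystander: syringe filter, 26 mm across, 22 mm tall, between two stations; origin at the centre of its underside
- fitting: bystander: finger-tight tube fitting 42 mm long, 12 mm across, lying between two stations; origin under its middle
- small_bottle: bystander: 100 mL screw-cap bottle, 56 mm across, 108 mm tall, standing behind the stations; origin at the centre of its underside
- beaker: bystander: empty 50 mL beaker, 45 mm across, 56 mm tall, standing behind the stations; origin at the centre of its underside
- marker: bystander: marker pen 135 mm long, 16 mm thick, lying behind the stations; origin under its middle

How it is judged (in metres and radians):
On the way, in this order (a step that is already met when the one before it is completed fails the run):
1. the long bar key is down (value of joint bar_key above 0.005 m), for 0.1 s.
2. the square key is down (value of joint square_key above 0.005 m), for 0.1 s.
3. the large round key is down (value of joint disc_key above 0.005 m), for 0.1 s.
At the end, for the whole second after the job is handed in: The long bar, square and large round keys are each more than 5 mm down (of 8 mm), the small round key less than 3 mm; all four stations stand on the worktop at rest, each within 25 mm of its start, and the bystanders are within 25 mm of theirs (value of joint each of bar_key, square_key, disc_key above 0.005 m and value of joint small_key below 0.003 m and height (world z) of each of bar_station, square_station, disc_station, small_station below 0.012 m and distance of each of bar_station, square_station, disc_station, small_station, vial, syringe_filter, fitting, small_bottle, beaker, marker from where it was at the start of the episode below 0.025 m and linear speed of each of bar_station, square_station, disc_station, small_station below 0.02 m/s); the robot touches nothing.
It fails at once if a key is pressed (more than 3 mm) out of order: square before long bar, or large round before square ((value of joint square_key above 0.003 m and not (value of joint bar_key above 0.005 m)) or (value of joint disc_key above 0.003 m and not (value of joint square_key above 0.005 m))).
It fails at once if the small round key is pressed (more than 3 mm) (value of joint small_key above 0.003 m).
It fails at once if a station is lifted more than 12 mm, tipped, or shoved more than 25 mm ((height (world z) of any of bar_station, square_station, disc_station, small_station above 0.012 m or angle between any of bar_station, square_station, disc_station, small_station's own z axis and vertical above 0.2 rad) or distance of any of bar_station, square_station, disc_station, small_station from where it was at the start of the episode above 0.025 m).
It fails at once if a key or station is struck hard (more than 30 N) (contact force between any of the arm, the fingers and bar_station above 30 N or contact force between any of the arm, the fingers and square_station above 30 N or contact force between any of the arm, the fingers and disc_station above 30 N or contact force between any of the arm, the fingers and small_station above 30 N).
It fails at once if a bystander is moved more than 25 mm or tipped over (distance of any of vial, syringe_filter, fitting, small_bottle, beaker, marker from where it was at the start of the episode above 0.025 m or angle between any of vial, small_bottle, beaker's own z axis and vertical above 0.5 rad).
It also fails if it takes over 61 s, if anything falls off the work surface, if the arm or the gripper's body presses on something with over 40 N, if the wrist force passes 120 N, or if a joint passes its speed limit or range.

## Robot

A 6-joint arm with a two-finger parallel gripper is mounted at the origin on a cart in front of the work surface, level with it; the furniture and walls round the work are solid. World frame = base frame: x ahead of the robot, y to its left, z up, the work surface at z = 0. Lengths are in m, angles in degrees, forces in N, time in s.
With the tool pointing down it reaches from about 0.3 to 0.75 m from the base axis. Payload 8.5 kg.
Tool frame: the origin (TCP) lies at the very end of the fingers, on their centre line; the grasp point (between the pads) lies 19 mm behind it; z points along the fingers, y is the line along which they close (so a half turn about z gives the same grasp; the last joint's range is limited). The gripper opens to 85 mm and grips with 20 to 120 N. Pads are 22 mm wide; open, the fingers measure 114 mm over their backs; the gripper's body (76 mm by 85 mm) begins 54 mm behind the grasp point. The pads swing forward as they close: fully open they stand 13 mm farther back than shut.
Start: joints at [-87.565, 21.807, 74.336, -0, 83.858, -12.336], TCP at [0.14, -0.532, 0.231] pointing down, gripper open.
Joint ranges: [-178.18, 178.18], [-50.72, 133.34], [12.68, 142.11], [-81.47, 261.47], [9.98, 163.14], [-165.26, 165.26]. Speed limits (degrees/s): [136.94, 136.94, 180, 180, 180, 180].

## Interface

Orientations are given as a 3x3 rotation matrix whose columns are the frame's x, y, z axes.
In Python, from rig import observe, cams, ticket gives the robot as it stands.
- The arm moves only by the tool move_arm, never from a script. Its arguments are lists of equal length, an entry for each row: "jaw": the finger opening in cm, from 0 to 8.54; "dp": the shift along the tool's x, y, z in cm, a list of three; "turn": the turn, a rotation vector about the tool's x, y, z in rad, a list of three. In form: {"jaw": [jaw, ...], "dp": [[tx, ty, tz], ...], "turn": [[wx, wy, wz], ...]}. A call has 1 to 12 rows; each row shifts and turns the commanded pose from where the row before left it, along the tool's axes as they then stand; what a row does not reach is not made up. A row lasts 1/12 s, in which the tool goes at most 41.7 mm and 7.16 degrees, less where a joint would pass 70% of its speed; a pose out of reach is approached as far as the arm can. A call is refused whole if a number of a shift passes 4.17 or a number of a turn 0.125, either way. A call with a gripper value outside its range is refused whole. The fingers move at their own pace and stop on an object; "force" is the grip in N (left out, the last holds). Time passes only in rows, so rows that do not move let the fingers close. It gives the time, the measured TCP pose, the force, the opening and the grip force at its end, in the units of the state.
- observe(): the state, without advancing time (a new reading comes with each control period).
- cams.get_image(name): name is "scene" or "top" or "wrist"; returns (picture, depth): 384x512x3 uint8, red, green, blue; 384x512 float32, m along the optical axis (not along the pixel's ray), 0 where there is no reading.
- cams.calibration(name): a dict with "vertical_fov" (degrees; the focal length in pixels is half the picture's height over the tangent of half this angle, whatever the lens; pixels are square), "cx", "cy" (the principal point, pixels), "view" (4x4, takes a point from world to camera coordinates); the wrist camera has in their place "tool_from_camera" (4x4, takes a point from camera to tool coordinates, whose origin is the TCP and whose axes are the flange's). Camera axes: x right, y up, looking along -z (the intrinsics and any distortion apply to the point x, -y, -z); pixel columns grow to the right and rows downward; lengths in m; the calibration is good to about 2 mm. A picture is of the moment at which its call begins: read the wrist's pose just before it. calibration takes no time and is no camera call.
- ticket.close_job(): hands the job in; it is judged then, once.
Trained networks look in the newest picture that a camera, given by its name, has taken for a name from the list of things; names that differ only in an ending like _2 or _b are one class to them, and where a whole thing is asked for, a point or a joint stands for the part that bears it (a point fixed in the world has none). Each returns a list of dicts, best first, with "p" (0 to 1); they miss things now and then, are a little off and sometimes report something else, mostly with a low value. They report only what shows in the picture. A call takes as long as a camera call.
- cams.spot_in(camera, query): "box" ([centre column, centre row, width, height] as shares, 0 to 1, of the picture: columns of its width, rows of its height, round what is visible of it).
- cams.outline_of(camera, query): "mask" (384x512 bool, what is visible of it) and "box" ([centre column, centre row, width, height] as shares, 0 to 1, of the picture: columns of its width, rows of its height, round what is visible of it).
- cams.mark_of(camera, query): "location" ([column, row] as shares, 0 to 1, of the picture: columns of its width, rows of its height: a listed point, or the origin of a listed thing).
The state is a dict: "time_s": time; "q": joint angles; "qvel": joint speeds; "joint_efforts": joint torques, N m; "position": TCP position; "tool_rot": TCP orientation; "ft_force": force on the tool from outside, world axes, zero at the start; "wrist_torque": the same for the moment, N m; "grip_width": finger opening in m; "gripper_force": force on a finger pad.
Only numpy, scipy, OpenCV 4.12 (cv2) and the standard library are available. Lean on these libraries where they do the work, as an engineer would, in place of code of your own. Each camera call takes 0.05 s, during which the arm holds its last target. There are 200 camera calls.

## Working session

There is one attempt and no reset: what is moved stays moved. The work goes in short steps, Python scripts to look and compute and a tool call to move; the robot and the scene stay as the last step left them, time stands still between calls to the robot, and variables do not carry over. Pictures are saved under pics/ and viewed, at most 10 in all, crops included, and the job is handed in when it is done.

Besides the shell and the picture viewer there is one more tool, called after "Request:" in YAML: its name, and indented under it one key for each argument. move_arm: Moves the arm, as the interface text tells. Its arguments: {"type":"object","properties":{"jaw":{"type":"array","items":{"type":"number"}},"dp":{"type":"array","items":{"type":"array","items":{"type":"number"}}},"turn":{"type":"array","items":{"type":"array","items":{"type":"number"}}},"force":{"type":"number"}},"required":["jaw","dp","turn"]}

```bash
mkdir -p pics; cat > h.py <<'E'
import numpy as np, cv2
from rig import observe, cams, ticket
def world(name,depth,u,v,cal=None,z=None):
    c=cams.calibration(name); H,W=depth.shape
    f=H/2/np.tan(np.radians(c['vertical_fov'])/2)
    V=np.linalg.inv(np.array(c['view']))
    r=np.array([(u-c['cx'])/f,-(v-c['cy'])/f,-1.])
    o=V[:3,3]; d=V[:3,:3]@r
    if z is not None: return o+d*(z-o[2])/d[2]
    w=depth[int(round(v))-1:int(round(v))+2,int(round(u))-1:int(round(u))+2]; 
    return o+d*np.median(w)
E
python3 - <<'E'
from h import *
s=observe(); print(s['position'],s['tool_rot'],s['time_s'],s['grip_width'])
print({k:v for k,v in cams.calibration('top').items()})
for n in ['top','scene']:
    im,d=cams.get_image(n); cv2.imwrite(f'pics/{n}0.png',im[:,:,::-1])
    for k in ['bar','square','disc','small']:
        for x in cams.mark_of(n,k+'_top')[:2]:
            u,v=x['location'][0]*512,x['location'][1]*384
            print(n,k,round(x['p'],2),round(u),round(v),world(n,d,u,v).round(3),world(n,d,u,v,z=.053).round(3))
E
```

```text
[ 0.14019465 -0.53150902  0.23071268] [[ 9.66960255e-01  2.54927164e-01 -8.41247760e-05]
 [ 2.54927007e-01 -9.66959171e-01  1.47758517e-03]
 [ 2.95331374e-04 -1.45021181e-03 -9.99998905e-01]] 0.0 0.08537918444765734
{'vertical_fov': 56.57180563937593, 'cx': 252.90777711264454, 'cy': 193.3977539448156, 'view': array([[-0.00673791, -0.99995507, -0.00666802,  0.02654457],
       [ 0.98491063, -0.00778941,  0.17288831, -0.53049879],
       [-0.17293248, -0.0054025 ,  0.98491886, -0.81834538],
       [ 0.        ,  0.        ,  0.        ,  1.        ]])}
top bar 0.74 130 234 [0.434 0.313 0.052] [0.434 0.313 0.053]
top square 0.75 226 216 [0.475 0.087 0.052] [0.475 0.087 0.053]
top disc 0.53 386 215 [ 0.475 -0.293  0.053] [ 0.475 -0.293  0.053]
top disc 0.24 384 220 [ 0.463 -0.287  0.052] [ 0.463 -0.287  0.053]
top small 0.61 344 229 [ 0.445 -0.203  0.007] [ 0.442 -0.192  0.053]
top small 0.56 303 235 [ 0.429 -0.095  0.053] [ 0.429 -0.095  0.053]
scene bar 0.81 214 300 [0.431 0.321 0.054] [0.432 0.32  0.053]
scene bar 0.2 228 170 [ 0.629 -0.103  0.013] [ 0.605 -0.064  0.053]
scene square 0.57 246 219 [0.472 0.086 0.053] [0.472 0.086 0.053]
scene square 0.28 304 155 [ 0.442 -0.264  0.018] [ 0.429 -0.222  0.053]
scene disc 0.45 301 141 [ 0.462 -0.288  0.052] [ 0.461 -0.287  0.053]
scene small 0.47 230 267 [0.456 0.206 0.011] [0.44  0.231 0.053]
scene small 0.42 292 178 [ 0.429 -0.128  0.036] [ 0.423 -0.109  0.053]
```

View pics/top0.png

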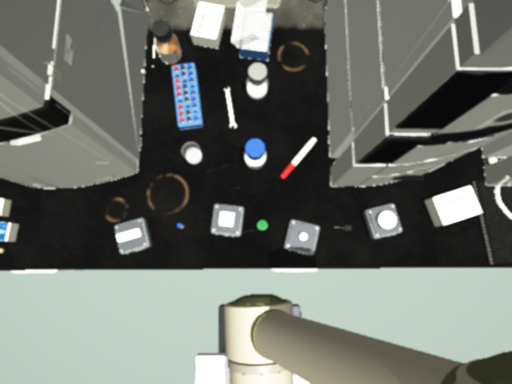

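View pics/scene0.png

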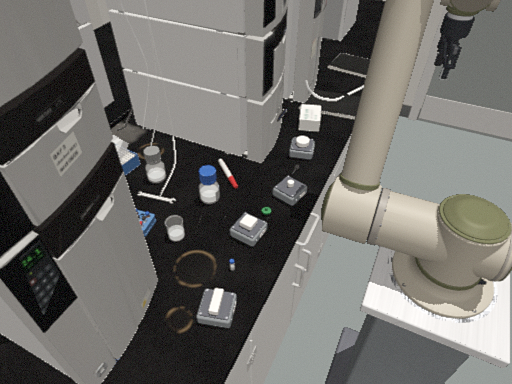

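```bash
python3 - <<'E'
from h import *
im,d=cams.get_image('top')
g=im.min(2)
for k,(u,v) in dict(bar=(130,235),square=(227,218),small=(303,236),disc=(386,218)).items():
    m=np.zeros(g.shape,np.uint8); m[v-18:v+19,u-18:u+19]=g[v-18:v+19,u-18:u+19]>200
    n,l,st,ce=cv2.connectedComponentsWithStats(m)
    i=1+np.argmin(np.hypot(*(ce[1:]-[u,v]).T)+1000*(st[1:,4]<15))
    p=[world('top',d,a,b) for b,a in np.argwhere(l==i)]; p=np.array(p)
    print(k,ce[i].round(1),st[i,4],world('top',d,*ce[i],z=.053).round(4),np.median(p[:,2]).round(4), np.ptp(p,axis=0).round(3))
# tall obstacles: points above 0.06, x<0.6
P=np.array([list(world('top',d,a,b)) for b in range(2,260,2) for a in range(2,510,2)])
t=P[(P[:,2]>.08)&(P[:,0]>.3)]
for y0 in np.arange(-.6,.6,.1):
    q=t[(t[:,1]>y0)&(t[:,1]<y0+.1)]
    if len(q): j=q[:,0].argmin(); print(y0.round(1),q[j].round(3))
E
```

```text
bar [128.2 234.9] 252 [0.4324 0.3179 0.053 ] 0.0525 [0.033 0.075 0.053]
square [226.3 218.7] 254 [0.4691 0.0864 0.053 ] 0.0525 [0.039 0.041 0.019]
small [303.1 236.1] 68 [ 0.4265 -0.0949  0.053 ] 0.0516 [0.02  0.021 0.019]
disc [387.1 219.5] 293 [ 0.4642 -0.2947  0.053 ] 0.0522 [0.046 0.05  0.021]Traceback (most recent call last):
  File "<stdin>", line 11, in <module>
  File "h.py", line 4, in world
    c=cams.calibration(name); H,W=depth.shape
ValueError: time passes only in moves, steps and waits
```

```bash
python3 - <<'E'
from h import *
im,d=cams.get_image('top'); c=cams.calibration('top')
f=192/np.tan(np.radians(c['vertical_fov'])/2); V=np.linalg.inv(np.array(c['view']))
v,u=np.mgrid[:384,:512]
P=(np.stack([(u-c['cx'])/f,-(v-c['cy'])/f,-np.ones_like(u)],-1)*d[...,None])@V[:3,:3].T+V[:3,3]
t=P[(d>0)&(P[...,2]>.08)&(P[...,0]>.3)]
for y0 in np.arange(-.6,.6,.1):
    q=t[(t[:,1]>y0)&(t[:,1]<y0+.1)]
    if len(q): j=q[:,0].argmin(); print(y0.round(1),q[j].round(3))
E
```

```text
-0.6 [ 0.521 -0.543  0.08 ]
-0.5 [ 0.582 -0.4    0.296]
-0.4 [ 0.551 -0.302  0.38 ]
-0.3 [ 0.547 -0.202  0.615]
-0.2 [ 0.3   -0.147  0.62 ]
-0.1 [ 0.3   -0.022  0.14 ]
-0.0 [0.3   0.035 0.155]
0.2 [0.511 0.276 0.555]
0.3 [0.56  0.4   0.386]
0.4 [0.553 0.499 0.083]
0.5 [0.548 0.547 0.084]
```

Request:
move_arm:
  jaw: [0,0,0,0,0,0,0,0,0,0,0,0]
  dp:
    - [2.85,-1.66,0]
    - [2.85,-1.66,0]
    - [2.85,-1.66,0]
    - [2.85,-1.66,0]
    - [2.85,-1.66,0]
    - [2.85,-1.66,0]
    - [2.85,-1.66,0]
    - [2.85,-1.66,0]
    - [2.85,-1.66,0]
    - [2.85,-1.66,0]
    - [2.85,-1.66,0]
    - [2.85,-1.66,0]
  turn:
    - [0,0,0]
    - [0,0,0]
    - [0,0,0]
    - [0,0,0]
    - [0,0,0]
    - [0,0,0]
    - [0,0,0]
    - [0,0,0]
    - [0,0,0]
    - [0,0,0]
    - [0,0,0]
    - [0,0,0]

```text
time_s: 1.6
position: [0.4211, -0.2507, 0.2315]
tool_rot: [[0.967, 0.255, 0.0], [0.255, -0.967, -0.0], [0.0, 0.0, -1.0]]
ft_force: [-0.6, -0.6, -0.4]
grip_width: 0.0003
gripper_force: 0.0
```

```bash
python3 - <<'E'
from h import *
s=observe(); print(s['position'],s['q'],s['ft_force'],s['grip_width']); print(np.array(cams.calibration('wrist')['tool_from_camera']).round(3))
R=np.array(s['tool_rot']); print(R.round(3)); print(R.T@(np.array([.4324,.3175,.10])-s['position'])*100)
E
```

```text
[ 0.42110096 -0.25065479  0.23151703] [-4.46346413e+01  1.57657278e+01  8.34718553e+01 -1.74600140e-03
  8.07372117e+01  3.05983788e+01] [-0.64171685 -0.56655798 -0.43960777] 0.00027574515524281387
[[-0.001  0.954  0.301  0.077]
 [ 1.     0.001  0.001 -0.001]
 [ 0.001  0.301 -0.954 -0.143]
 [ 0.     0.     0.     1.   ]]
[[ 0.967  0.255  0.   ]
 [ 0.255 -0.967 -0.   ]
 [ 0.     0.    -1.   ]]
[ 15.57186279 -54.65599028  13.13325491]
```

Request:
move_arm:
  jaw: [0,0,0,0,0,0,0,0,0,0,0,0]
  dp:
    - [0,0,0]
    - [0,0,0]
    - [0,0,0]
    - [0,0,0]
    - [0,0,0]
    - [0,0,0]
    - [0,0,0]
    - [0,0,0]
    - [0,0,0]
    - [0,0,0]
    - [0,0,0]
    - [0,0,0]
  turn:
    - [0,0,-0.1194]
    - [0,0,-0.1194]
    - [0,0,-0.1194]
    - [0,0,-0.1194]
    - [0,0,-0.1194]
    - [0,0,-0.1194]
    - [0,0,-0.1194]
    - [0,0,-0.1194]
    - [0,0,-0.1194]
    - [0,0,-0.1194]
    - [0,0,-0.1194]
    - [0,0,0]

```text
time_s: 2.6
position: [0.4201, -0.252, 0.2314]
tool_rot: [[-0.005, 1.0, 0.0], [1.0, 0.005, -0.0], [-0.0, 0.0, -1.0]]
ft_force: [0.3, 0.3, 0.5]
grip_width: -0.0
gripper_force: 0.0
```

Request:
move_arm:
  jaw: [0,0,0,0,0,0,0,0,0,0,0,0]
  dp:
    - [4,0,0]
    - [4,0,0]
    - [4,0,0]
    - [4,0,0]
    - [4,0,0]
    - [4,0,0]
    - [4,0,0]
    - [4,0,0]
    - [4,0,0]
    - [4,0,0]
    - [4,0,0]
    - [4,0,0]
  turn:
    - [0,0,0]
    - [0,0,0]
    - [0,0,0]
    - [0,0,0]
    - [0,0,0]
    - [0,0,0]
    - [0,0,0]
    - [0,0,0]
    - [0,0,0]
    - [0,0,0]
    - [0,0,0]
    - [0,0,0]

```text
time_s: 3.6
position: [0.4195, 0.2301, 0.2315]
tool_rot: [[0.004, 1.0, 0.001], [1.0, -0.004, 0.0], [0.0, 0.001, -1.0]]
ft_force: [1.1, 0.4, -0.3]
grip_width: 0.0
gripper_force: 0.0
```

Request:
move_arm:
  jaw: [0,0,0,0,0,0,0,0]
  dp:
    - [3,0.5,0]
    - [3,0.5,0]
    - [2.9,0.5,0]
    - [0,0,4]
    - [0,0,4]
    - [0,0,4]
    - [0,0,3]
    - [0,0,0]
  turn:
    - [0,0,0]
    - [0,0,0]
    - [0,0,0]
    - [0,0,0]
    - [0,0,0]
    - [0,0,0]
    - [0,0,0]
    - [0,0,0]

```text
time_s: 4.27
position: [0.4322, 0.3158, 0.0762]
tool_rot: [[0.003, 1.0, -0.01], [1.0, -0.003, -0.004], [-0.004, -0.01, -1.0]]
ft_force: [-0.4, -0.2, -0.4]
grip_width: 0.0
gripper_force: 0.0
```

```bash
python3 - <<'E'
from h import *
s=observe(); print(s['position'],s['q'],s['ft_force'])
im,d=cams.get_image('scene'); a=im[230:370,140:300]; w,_=cams.get_image('wrist')
o=np.hstack([cv2.resize(a,(400,350)),cv2.resize(w,(400,350))]); cv2.imwrite('pics/bar1.png',o[:,:,::-1])
E
```

```text
[0.43218981 0.3158182  0.07618633] [ 2.34774574e+01  3.00731360e+01  8.91660102e+01 -1.40717999e-03
  6.13630987e+01  2.36605643e+01] [-0.41246349 -0.23464235 -0.40333633]
```

View pics/bar1.png

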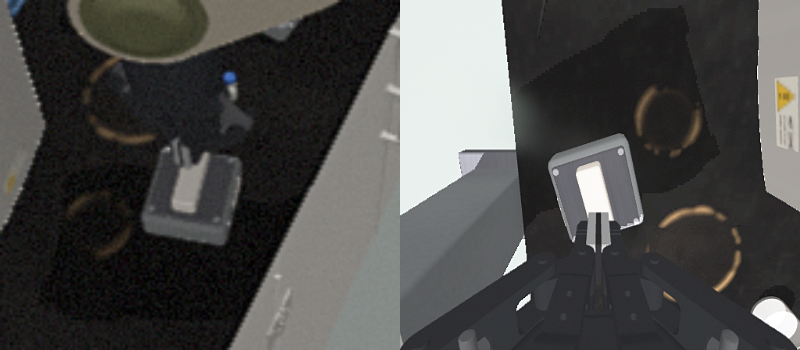

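Request:
move_arm:
  jaw: [0,0,0,0,0]
  dp:
    - [0,0,0.6]
    - [0,0,0.6]
    - [0,0,0.6]
    - [0,0,0]
    - [0,0,0]
  turn:
    - [0,0,0]
    - [0,0,0]
    - [0,0,0]
    - [0,0,0]
    - [0,0,0]

```text
time_s: 4.78
position: [0.435, 0.317, 0.0635]
tool_rot: [[-0.0, 1.0, 0.0], [1.0, 0.0, 0.0], [0.0, 0.0, -1.0]]
ft_force: [0.2, 0.1, 0.6]
grip_width: 0.0002
gripper_force: 0.0
```

Go 20 mm down slowly (tip to about 0.043).

Request:
move_arm:
  jaw: [0,0,0,0,0,0,0,0,0,0,0,0]
  dp:
    - [0,0,0.3]
    - [0,0,0.3]
    - [0,0,0.2]
    - [0,0,0.2]
    - [0,0,0.2]
    - [0,0,0.2]
    - [0,0,0.15]
    - [0,0,0.15]
    - [0,0,0.15]
    - [0,0,0.15]
    - [0,0,0.1]
    - [0,0,0]
  turn:
    - [0,0,0]
    - [0,0,0]
    - [0,0,0]
    - [0,0,0]
    - [0,0,0]
    - [0,0,0]
    - [0,0,0]
    - [0,0,0]
    - [0,0,0]
    - [0,0,0]
    - [0,0,0]
    - [0,0,0]

```text
time_s: 5.78
position: [0.435, 0.317, 0.0425]
tool_rot: [[-0.0, 1.0, 0.0], [1.0, 0.0, 0.0], [0.0, 0.0, -1.0]]
ft_force: [-2.3, -1.3, 7.8]
grip_width: 0.0
gripper_force: 3.6
```

Request:
move_arm:
  jaw: [0,0,0,0,0,0,0,0,0,0,0,0]
  dp:
    - [0,0,-0.7]
    - [0,0,-1.5]
    - [0,0,-2.8]
    - [-3.3,0.48,0]
    - [-3.3,0.48,0]
    - [-3.3,0.48,0]
    - [-3.3,0.48,0]
    - [-3.3,0.48,0]
    - [-3.3,0.48,0]
    - [-3.3,0.5,0]
    - [0,0,0]
    - [0,0,0]
  turn:
    - [0,0,0]
    - [0,0,0]
    - [0,0,0]
    - [0,0,0]
    - [0,0,0]
    - [0,0,0]
    - [0,0,0]
    - [0,0,0]
    - [0,0,0]
    - [0,0,0]
    - [0,0,0]
    - [0,0,0]

```text
time_s: 6.78
position: [0.4691, 0.0848, 0.0925]
tool_rot: [[0.003, 1.0, 0.0], [1.0, -0.003, 0.0], [0.0, 0.0, -1.0]]
ft_force: [-0.4, 0.9, -0.1]
grip_width: 0.0003
gripper_force: 0.0
```

```bash
python3 - <<'E'
from h import *
s=observe(); print(s['position'],s['q'],s['ft_force'])
im,d=cams.get_image('scene'); a=im[180:340,160:300]
m=im[280:325,195:240].min(2)>200; v,u=np.argwhere(m).mean(0)+[280,195]; print(u,v,m.sum(),d[int(v),int(u)],world('scene',d,u,v))
w,_=cams.get_image('wrist')
o=np.hstack([cv2.resize(a,(350,400)),cv2.resize(w,(450,400))]); cv2.imwrite('pics/sq1.png',o[:,:,::-1])
E
```

```text
[0.46909627 0.08477124 0.09245132] [-4.03049221e+00  2.38331123e+01  9.77449044e+01  8.65102265e-03
  5.84152696e+01 -3.87578471e+00] [-0.35756916  0.90083883 -0.06850532]
216.21917808219177 301.7077625570776 219 0.82211506 [0.42758831 0.31845263 0.04589472]
```

View pics/sq1.png

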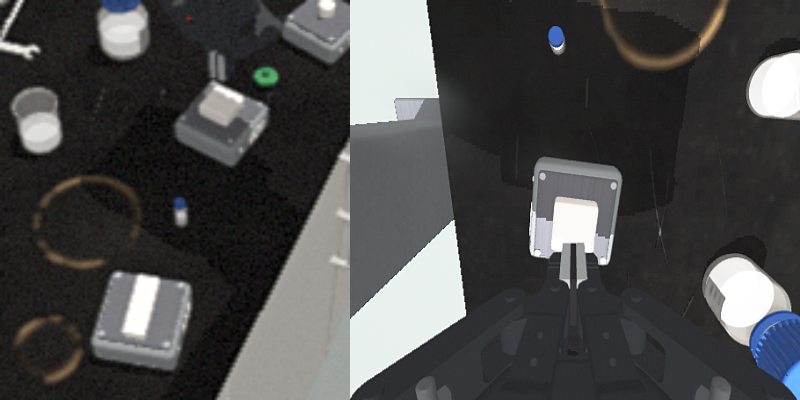

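Request:
move_arm:
  jaw: [0,0,0,0,0,0,0,0,0,0,0,0]
  dp:
    - [0,0,1.5]
    - [0,0,0.8]
    - [0,0,0.5]
    - [0,0,0.4]
    - [0,0,0.3]
    - [0,0,0.3]
    - [0,0,0.2]
    - [0,0,0.2]
    - [0,0,0.2]
    - [0,0,0.2]
    - [0,0,0.2]
    - [0,0,0.1]
  turn:
    - [0,0,0]
    - [0,0,0]
    - [0,0,0]
    - [0,0,0]
    - [0,0,0]
    - [0,0,0]
    - [0,0,0]
    - [0,0,0]
    - [0,0,0]
    - [0,0,0]
    - [0,0,0]
    - [0,0,0]

```text
time_s: 7.88
position: [0.4689, 0.0861, 0.0433]
tool_rot: [[-0.0, 1.0, 0.0], [1.0, 0.0, 0.0], [0.0, 0.0, -1.0]]
ft_force: [-0.1, 2.0, 5.7]
grip_width: 0.0001
gripper_force: 2.5
```

Request:
move_arm:
  jaw: [0,0]
  dp:
    - [0,0,0.1]
    - [0,0,0]
  turn:
    - [0,0,0]
    - [0,0,0]

```text
time_s: 8.05
position: [0.4689, 0.0861, 0.0425]
tool_rot: [[-0.0, 1.0, 0.0], [1.0, 0.0, 0.0], [0.0, 0.0, -1.0]]
ft_force: [-2.2, 2.1, 7.5]
grip_width: 0.0001
gripper_force: 3.6
```

Request:
move_arm:
  jaw: [0,0,0,0,0,0,0,0,0,0,0,0]
  dp:
    - [0,0,-0.7]
    - [0,0,-2.0]
    - [0,0,-3.3]
    - [-4,0,0]
    - [-4,0,0]
    - [-4,0,0]
    - [-4,0,0]
    - [-4,0,0]
    - [-4,0,0]
    - [-4,0,0]
    - [-4,-0.2,0]
    - [-4,-0.2,0]
  turn:
    - [0,0,0]
    - [0,0,0]
    - [0,0,0]
    - [0,0,0]
    - [0,0,0]
    - [0,0,0]
    - [0,0,0]
    - [0,0,0]
    - [0,0,0]
    - [0,0,0]
    - [0,0,0]
    - [0,0,0]

```text
time_s: 9.05
position: [0.4643, -0.2762, 0.1026]
tool_rot: [[-0.0, 1.0, -0.0], [1.0, 0.0, -0.0], [-0.0, -0.0, -1.0]]
ft_force: [1.5, 0.7, -0.7]
grip_width: 0.0003
gripper_force: 0.0
```

Request:
move_arm:
  jaw: [0,0,0]
  dp:
    - [-1.8,-0.1,1.0]
    - [0,0,0]
    - [0,0,0]
  turn:
    - [0,0,0]
    - [0,0,0]
    - [0,0,0]

```text
time_s: 9.3
position: [0.4633, -0.2925, 0.0919]
tool_rot: [[0.001, 1.0, -0.001], [1.0, -0.001, 0.001], [0.001, -0.001, -1.0]]
ft_force: [0.2, 0.3, -0.5]
grip_width: 0.0002
gripper_force: 0.0
```

```bash
python3 - <<'E'
from h import *
s=observe(); print(s['position'],s['q'],s['ft_force'])
im,d=cams.get_image('scene'); a=im[110:250,210:350]
w,_=cams.get_image('wrist')
m=im[210:230,236:260].min(2)>200; v,u=np.argwhere(m).mean(0)+[210,236]; print(u,v,m.sum(),world('scene',d,u,v))
o=np.hstack([cv2.resize(a,(350,400)),cv2.resize(w,(450,400))]); cv2.imwrite('pics/disc1.png',o[:,:,::-1])
E
```

```text
[ 0.4633     -0.29245139  0.09186553] [-4.46407422e+01  2.97110883e+01  8.64734682e+01 -1.11334105e-02
  6.39060049e+01 -4.45554427e+01] [ 0.22424191  0.28602518 -0.46147691]<stdin>:5: RuntimeWarning: Mean of empty slice.
  ret = um.true_divide(
Traceback (most recent call last):
  File "h.py", line 10, in world
    w=depth[int(round(v))-1:int(round(v))+2,int(round(u))-1:int(round(u))+2];
                ~~~~~^^^
ValueError: cannot convert float NaN to integer
```

```bash
python3 - <<'E'
from h import *
im,d=cams.get_image('scene'); a=im[110:250,210:350]
print(world('scene',d,247,220),world('scene',d,245,219))
w,_=cams.get_image('wrist')
o=np.hstack([cv2.resize(a,(350,400)),cv2.resize(w,(450,400))]); cv2.imwrite('pics/disc1.png',o[:,:,::-1])
E
```

```text
[0.47195696 0.0805507  0.04506239] [0.47773738 0.0804841  0.04605179]
```

View pics/disc1.png

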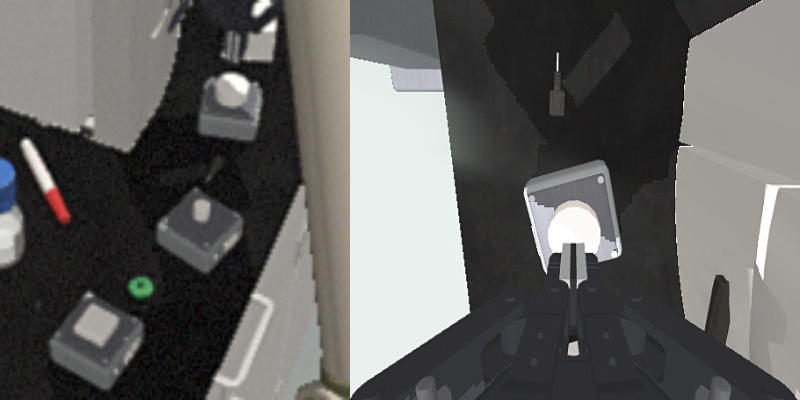

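The square key is down (top at 0.045), the bar key is still down, the small key is up, and the tip is over the large round cap. Pressing it now.

Request:
move_arm:
  jaw: [0,0,0,0,0,0,0,0,0,0,0,0]
  dp:
    - [0,0,1.5]
    - [0,0,0.8]
    - [0,0,0.5]
    - [0,0,0.4]
    - [0,0,0.3]
    - [0,0,0.3]
    - [0,0,0.2]
    - [0,0,0.2]
    - [0,0,0.2]
    - [0,0,0.2]
    - [0,0,0.2]
    - [0,0,0.1]
  turn:
    - [0,0,0]
    - [0,0,0]
    - [0,0,0]
    - [0,0,0]
    - [0,0,0]
    - [0,0,0]
    - [0,0,0]
    - [0,0,0]
    - [0,0,0]
    - [0,0,0]
    - [0,0,0]
    - [0,0,0]

```text
time_s: 10.5
position: [0.464, -0.292, 0.0433]
tool_rot: [[-0.0, 1.0, 0.0], [1.0, 0.0, -0.0], [-0.0, 0.0, -1.0]]
ft_force: [-0.3, 2.5, 5.5]
grip_width: 0.0001
gripper_force: 2.5
```

Request:
move_arm:
  jaw: [0,0]
  dp:
    - [0,0,0.1]
    - [0,0,0]
  turn:
    - [0,0,0]
    - [0,0,0]

```text
time_s: 10.67
position: [0.464, -0.292, 0.0426]
tool_rot: [[-0.0, 1.0, 0.0], [1.0, 0.0, -0.0], [-0.0, 0.0, -1.0]]
ft_force: [-0.2, 1.7, 7.2]
grip_width: -0.0001
gripper_force: 3.5
```

Request:
move_arm:
  jaw: [0,0,0,0,0,0,0]
  dp:
    - [0,0,-0.7]
    - [0,0,-2.0]
    - [0,0,-3.5]
    - [0,0,-4]
    - [0,0,-4]
    - [0,0,0]
    - [0,0,0]
  turn:
    - [0,0,0]
    - [0,0,0]
    - [0,0,0]
    - [0,0,0]
    - [0,0,0]
    - [0,0,0]
    - [0,0,0]

```text
time_s: 11.25
position: [0.4645, -0.2926, 0.1865]
tool_rot: [[-0.0, 1.0, 0.003], [1.0, 0.0, -0.004], [-0.004, 0.003, -1.0]]
ft_force: [-0.1, -0.1, -0.7]
grip_width: 0.0
gripper_force: 0.0
```

```bash
python3 - <<'E'
from h import *
print(observe()['position'])
im,d=cams.get_image('scene')
for k,(u,v) in dict(bar=(216,302),sq=(247,220),small=(291,183),disc=(302,142)).items(): print(k,world('scene',d,u,v).round(4))
cv2.imwrite('pics/end.png',cv2.resize(im[100:340,170:350],None,fx=2.4,fy=2.4)[:,:,::-1])
E
```

```text
[ 0.46447094 -0.29255963  0.18653589]
bar [0.428  0.3188 0.0449]
sq [0.4723 0.0798 0.0441]
small [ 0.4195 -0.0927  0.051 ]
disc [ 0.4609 -0.2932  0.045 ]
```

View pics/end.png

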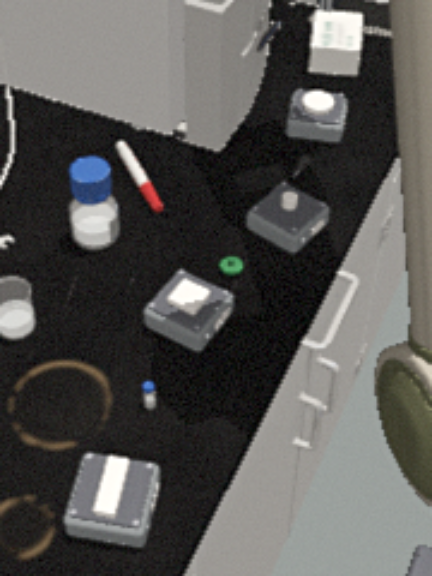

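The three keys are down (tops at about 0.045), the small key is up at about 0.051, and everything else stands in place.

```bash
python3 -c "
from rig import ticket
print(ticket.close_job())"
```

```text
the job is handed in; nothing more can be done
None
```

I pressed the bar, square and large round keys fully down in that order, at under 8 N measured at the end of each press. The small key is still up, nothing else appears to have moved in the last picture, and the job is handed in (no verdict was returned).

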